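Load the parts washer's rack, clamp it and close the detergent tank

ROBOT

A 7-joint arm with a two-finger parallel gripper is mounted at the origin on the work surface. World frame = base frame: x ahead of the robot, y to its left, z up, the work surface at z = 0. Lengths are in m, angles in degrees, forces in N, time in s.
With the tool pointing down it reaches from about 0.425 to 0.875 m from the base axis. Payload 4.7 kg.
Tool frame: the origin (TCP) lies at the centre of the arm's flange, where the gripper is bolted on; the fingertips stand 182 mm ahead of it and the grasp point (between the pads) lies 164 mm ahead of it; z points along the fingers, y is the line along which they close (so a half turn about z gives the same grasp; the last joint's range is limited). The gripper opens to 87 mm and grips with 3 to 60 N. Pads are 19 mm wide; open, the fingers measure 117 mm over their backs; the gripper's body (75 mm by 190 mm) begins 51 mm behind the grasp point.
Start: joints at [67.844, 18.392, -4.016, 83.108, 1.295, 78.541, -3.26], TCP at [0.254, -0.598, 0.405] pointing down, gripper open.
Joint ranges: [-163.93, 163.93], [-17.29, 119.83], [-79.2, 71.16], [3.27, 140.29], [-89.18, 269.18], [5.43, 117.66], [-154.24, 154.24]. Speed limits (degrees/s): [147.25, 147.25, 180, 180, 180, 180, 180].

INTERFACE

Orientations are given as [roll, pitch, yaw] about the fixed x, y, z axes, in that order (R = Rz(yaw) Ry(pitch) Rx(roll)).
In Python, from cell import env gives the robot as it stands. The module is installed in compiled form; this text tells all that it offers.
- The arm moves only by the tool step_arm, never from a script. Its argument "steps" is one flat list of numbers, 5 for each row, row after row: the opening, from 0 (shut) to 1 (fully open), then the shift along the tool's x, y, z in mm, then the turn about the tool's z in degrees. In form: [grip, dx, dy, dz, roll, grip, dx, dy, dz, roll, ...]. A call has 1 to 12 rows; each row shifts and turns the commanded pose from where the row before left it, along the tool's axes as they then stand; what a row does not reach is not made up. A row lasts 1/8 s, in which the tool goes at most 62.5 mm and 10.7 degrees, less where a joint would pass 70% of its speed; a pose out of reach is approached as far as the arm can. A call with a gripper value outside its range is refused whole. The fingers move at their own pace and stop on an object; "grip_force" is the grip in N (left out, the last holds). Time passes only in rows, so rows that do not move let the fingers close. It gives the time, the measured TCP pose, the force, the opening and the grip force at its end, in the units of the state.
- env.get_obs(): the state, without advancing time (a new reading comes with each control period).
- env.read_camera(name): name is "scene" or "top"; returns a dict with "image" (384x512x3 uint8, red, green, blue), "camera_matrix" (3x3 intrinsics, pixels), "R" (3x3) and "t" (3): a world point X has camera coordinates R X + t. Camera axes: x right, y down, z forward; pixel columns grow to the right and rows downward; lengths in m; the calibration is good to about 2 mm. A picture is of the moment at which its call begins. There is no depth.
- env.sign_off(): hands the job in; it is judged then, once.
The state is a dict: "time_s": time; "qpos": joint angles; "joint_velocities": joint speeds; "effort": joint torques, N m; "tool_pos": TCP position; "tool_rot": TCP orientation; "force": force on the tool from outside, world axes, zero at the start; "wrist_torque": the same for the moment, N m; "grip_width": finger opening in m; "grasp_force": force on a finger pad.
Only numpy, scipy, OpenCV 4.12 (cv2) and the standard library are available. Lean on these libraries where they do the work, as an engineer would, in place of code of your own. Each camera call takes 0.05 s, during which the arm holds its last target. There are 200 camera calls.

TASK

Get the parts washer ready to run: swing the rack's clamp frame well open, stand every bearing-cap casting that is on the bench feet down in a pocket of its own and push each one until it is solidly home on the pocket floor (the lift pads are stiff and can hold a casting proud), and only then swing the clamp fully shut over them. Also screw the detergent tank's captive cap tight, and do not knock over the spray can.

Things in the scene. Friction and masses are not known exactly. Their poses are not given: they have to be found in the camera images.
- rack: washing rack, a fixed grey block 140 mm (its x) by 350 mm (y) by 40 mm high; origin at the centre of its underside, z up. Four pockets in a row along y, 82 mm apart, each 96 mm (x) by 50 mm (y) with a 3 mm lead-in chamfer and a solid floor 18 mm below the block's top. In each lies a stiff brass lift pad standing anywhere from flush to 12 mm up; it stays where left and yields to about 10 N.
- pocket0 (a point): pocket 0: centre of its mouth, level with the block's top (40 mm above the bench); axes as the rack's, x along the 96 mm length. A casting fully home on the solid floor has its centre 6 mm and its top 30 mm above this point; on a raised pad it stands up to 12 mm prouder, until about 10 N of push drives pad and casting down to a hard stop.
- pocket1 (a point): pocket 1: centre of its mouth, level with the block's top (40 mm above the bench); axes as the rack's, x along the 96 mm length. A casting fully home on the solid floor has its centre 6 mm and its top 30 mm above this point; on a raised pad it stands up to 12 mm prouder, until about 10 N of push drives pad and casting down to a hard stop.
- pocket2 (a point): pocket 2: centre of its mouth, level with the block's top (40 mm above the bench); axes as the rack's, x along the 96 mm length. A casting fully home on the solid floor has its centre 6 mm and its top 30 mm above this point; on a raised pad it stands up to 12 mm prouder, until about 10 N of push drives pad and casting down to a hard stop.
- pocket3 (a point): pocket 3: centre of its mouth, level with the block's top (40 mm above the bench); axes as the rack's, x along the 96 mm length. A casting fully home on the solid floor has its centre 6 mm and its top 30 mm above this point; on a raised pad it stands up to 12 mm prouder, until about 10 N of push drives pad and casting down to a hard stop.
- casting0_mid (a point): bearing-cap casting 0 (may be absent): aluminium arch 90 mm long (its x), 46 mm thick (its y), 48 mm high, about 0.45 kg, standing on its two feet (22 mm long each, an opening between them 26 mm high) with z up; this point is its centre, 24 mm above its feet. Grasp it across the 46 mm. Either way round fits; any casting fits any pocket.
- casting1_mid (a point): bearing-cap casting 1 (may be absent): aluminium arch 90 mm long (its x), 46 mm thick (its y), 48 mm high, about 0.45 kg, standing on its two feet (22 mm long each, an opening between them 26 mm high) with z up; this point is its centre, 24 mm above its feet. Grasp it across the 46 mm. Either way round fits; any casting fits any pocket.
- casting2_mid (a point): bearing-cap casting 2 (may be absent): aluminium arch 90 mm long (its x), 46 mm thick (its y), 48 mm high, about 0.45 kg, standing on its two feet (22 mm long each, an opening between them 26 mm high) with z up; this point is its centre, 24 mm above its feet. Grasp it across the 46 mm. Either way round fits; any casting fits any pocket.
- casting3_mid (a point): bearing-cap casting 3 (may be absent): aluminium arch 90 mm long (its x), 46 mm thick (its y), 48 mm high, about 0.45 kg, standing on its two feet (22 mm long each, an opening between them 26 mm high) with z up; this point is its centre, 24 mm above its feet. Grasp it across the 46 mm. Either way round fits; any casting fits any pocket.
- clamp (a joint): angle of the steel clamp frame hinged along the rack's back: 0 = closed, level over the castings; 1.8 = fully open, leaning back past upright. Starts part open; stiff hinge (2 to 7 N at the handle), stays where left. Frame 328 mm wide; its 24 mm crossbar, 85 mm from the hinge, passes 3 mm above castings that are fully home; proud ones block it.
- clamp_handle (a point): middle of the clamp's handle: a round rubber bar 16 mm in diameter and 120 mm long, parallel to the rack's y, 170 mm from the hinge; free for fingers over the middle 90 mm. It may be pinched across, from above, and turns between the fingers as the clamp swings. With the clamp closed it lies 78 mm above the bench.
- clamp_hinge (a point): point on the clamp's hinge axis at mid-width: 85 mm behind the pockets' row (rack +x), 78 mm above the bench; the axis is the rack's y. At joint value q the handle is 170 mm*cos(q) to rack -x of it and 170 mm*sin(q) above it.
- cap (a joint): turn of the detergent tank's captive screw cap: 0 = tight (a hard stop); grows as it is unscrewed anticlockwise seen from above, up to 4. Clockwise tightens. It turns in place (it neither rises nor comes off), takes about 0.15 N m, and stays where it is left.
- cap_wing (a point): wing grip on the tank's black cap: an upright plate 60 mm long (this point's x), 14 mm thick (its y), 32 mm high, its top 155 mm above the bench; this point is on the turning axis, 145 mm above the bench; the round cap below it (68 mm across) tops out at 124 mm. The frame turns with the cap. The tank is a fixed white plastic canister 110 mm across.
- spray_can_mid (a point): a spray can 60 mm across and 170 mm tall standing on the bench, a bystander; this point is half-way up.
There are look-alikes about, which are no part of the job. Leave any green look-alike of the part that bears casting0_mid alone. Leave any yellow look-alike of the part that bears casting2_mid alone.

How it is judged:
By the outcome, as a careful person would: the job done as asked, in the order asked, and still so for the second after the job is handed in, with the robot touching nothing.
Of casting0, casting1, casting2, casting3 only 2 to 4 are there at a start; the rules pass over those that are not, and their reading is None.
At some moment in a run one of casting0, casting1, casting2, casting3 may be knocked a few centimetres aside while the robot is not near it.
It also fails if it takes over 210 s, if anything falls off the work surface, if the arm or the gripper's body presses on something with over 40 N, if the wrist force passes 120 N, or if a joint passes its speed limit or range.

## Working session

There is one attempt and no reset: what is moved stays moved. The work goes in short steps, Python scripts to look and compute and a tool call to move; the robot and the scene stay as the last step left them, time stands still between calls to the robot, and variables do not carry over. Pictures are saved under pics/ and viewed, at most 14 in all, crops included, and the job is handed in when it is done.

Besides the shell and the picture viewer there is one more tool, called after ">>>" in YAML: its name, and indented under it one key for each argument. step_arm: Moves the arm, as the interface text tells. Its arguments: {"type":"object","properties":{"steps":{"type":"array","items":{"type":"number"}},"grip_force":{"type":"number"}},"required":["steps"]}

```bash
mkdir -p pics && python3 - <<'E'
from cell import env
import cv2, numpy as np
o=env.get_obs()
print({k:np.round(v,3).tolist() for k,v in o.items()})
for n in ("scene","top"):
    c=env.read_camera(n)
    cv2.imwrite(f"pics/{n}0.png",cv2.resize(c["image"][:,:,::-1],(800,600),interpolation=cv2.INTER_CUBIC))
    print(n,c["camera_matrix"].round(1).tolist(),c["R"].round(3).tolist(),c["t"].round(3).tolist())
E
```

```text
{'time_s': 0.0, 'qpos': [67.845, 18.44, -4.018, 83.176, 1.294, 78.539, -3.259], 'joint_velocities': [0.056, -0.01, -0.035, 0.021, -0.081, 0.099, 0.03], 'effort': [-0.001, -49.129, -0.405, -31.253, -0.064, 0.044, 0.0], 'tool_pos': [0.253, -0.598, 0.404], 'tool_rot': [-179.89, 0.005, 22.968], 'force': [0.526, -0.102, -0.589], 'wrist_torque': [-0.026, -0.018, 0.007], 'grasp_force': 0.0, 'grip_width': 0.087}
scene [[426.2, 0.0, 258.4], [0.0, 426.2, 199.7], [0.0, 0.0, 1.0]] [[-0.447, 0.894, -0.006], [0.651, 0.321, -0.688], [-0.614, -0.311, -0.726]] [0.273, -0.235, 1.666]
top [[449.7, 0.0, 250.7], [0.0, 449.7, 191.9], [0.0, 0.0, 1.0]] [[-0.028, -1.0, 0.008], [-0.998, 0.027, -0.053], [0.053, -0.01, -0.999]] [-0.02, 0.494, 1.415]
```

View pics/scene0.png

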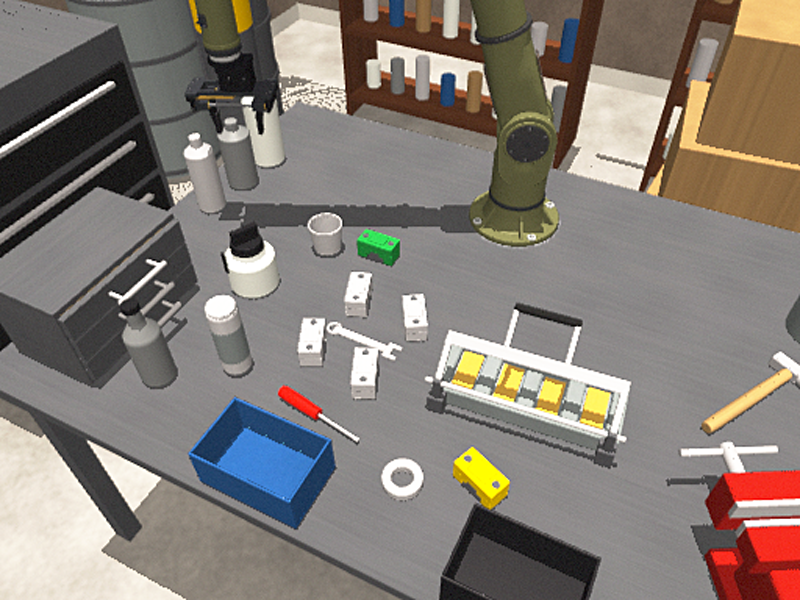

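View pics/top0.png

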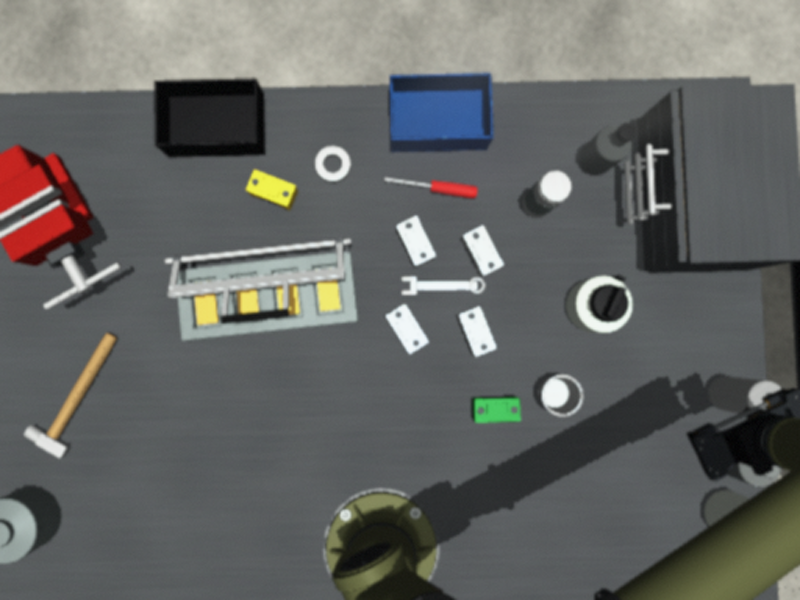

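The pictures show four white castings: at (416,240), (483,249), (407,329) and (478,331) in the top view. Each has two bolt holes and a white metal body. The green one at (497,410) and the yellow one at (271,188) are the look-alikes to leave. The rack is at (265,300) with its black handle at (255,317), the tank cap at (608,300) and the spray can probably at (553,187), which is the white-topped cylinder in the scene view at (228,335).

```bash
cat > h.py <<'E'
from cell import env
import cv2, numpy as np
def cam(n): return env.read_camera(n)
def ray(c,uv,z):
    K,R,t=c["camera_matrix"],c["R"],c["t"]
    uv=np.atleast_2d(np.asarray(uv,float))
    d=(np.linalg.inv(K)@np.c_[uv,np.ones(len(uv))].T).T@R
    o=-R.T@t
    return o+d*((z-o[2])/d[:,2])[:,None]
def proj(c,X):
    p=(c["R"]@np.atleast_2d(X).T).T+c["t"]; p=p@c["camera_matrix"].T
    return p[:,:2]/p[:,2:]
def tri(ca,ua,cb,ub):
    Pa,Pb=[c["camera_matrix"]@np.c_[c["R"],c["t"]] for c in(ca,cb)]
    X=cv2.triangulatePoints(Pa,Pb,np.array(ua,float).reshape(2,1),np.array(ub,float).reshape(2,1))[:,0]
    return X[:3]/X[3]
def castings(c,z=0.048):
    im=c["image"].astype(int); m=((im.min(2)>185)&(im.max(2)-im.min(2)<25)).astype(np.uint8)
    cs,_=cv2.findContours(m,cv2.RETR_EXTERNAL,cv2.CHAIN_APPROX_NONE); out=[]
    for k in cs:
        if cv2.contourArea(k)<150: continue
        w=ray(c,k[:,0,:],z)[:,:2]
        (cx,cy),(a,b),_=r=cv2.minAreaRect((w*1000).astype(np.float32))
        e=cv2.boxPoints(r); e1,e2=e[1]-e[0],e[2]-e[1]; L=e1 if np.hypot(*e1)>np.hypot(*e2) else e2
        out.append((round(cx,1),round(cy,1),round(max(a,b),1),round(min(a,b),1),round(np.degrees(np.arctan2(L[1],L[0]))%180,1),k[:,0].mean(0).round().tolist()))
    return out
E
python3 - <<'E'
from h import *
c=cam("top"); s=cam("scene")
for x in castings(c): print(x)
im=c["image"][:,:,::-1]
def crop(im,x0,y0,x1,y1,f): return cv2.resize(im[y0:y1,x0:x1],None,fx=f,fy=f,interpolation=cv2.INTER_CUBIC)
a=crop(im,95,140,335,235,3.3); 
b=crop(im,335,90,415,220,3); d=crop(s["image"][:,:,::-1],265,185,415,305,3)
H=np.zeros((600,800,3),np.uint8)
a=a[:,:800]; 
cv2.imwrite("pics/a.png",a)
b=crop(im,340,100,415,220,2.0)
d=crop(s["image"][:,:,::-1],265,185,415,305,3.6); e=crop(s["image"][:,:,::-1],120,125,200,250,3.2)
H[:d.shape[0],:d.shape[1]]=d; H[:e.shape[0],540:540+e.shape[1]]=e
cv2.imwrite("pics/b.png",H)
E
```

```text
(233.3, 654.6, 81.7, 22.3, np.float32(59.1), [28.0, 283.0])
(302.2, -349.6, 52.1, 49.6, np.float32(178.4), [355.0, 251.0])
(426.0, -200.3, 89.5, 45.0, np.float32(19.9), [305.0, 212.0])
(435.0, -60.9, 89.5, 45.2, np.float32(30.0), [260.0, 210.0])
(473.1, -453.8, 107.0, 106.5, np.float32(43.0), [387.0, 194.0])
(519.9, -134.2, 155.3, 31.1, np.float32(88.4), [282.0, 182.0])
(531.3, 310.3, 194.5, 20.5, np.float32(94.5), [141.0, 183.0])
(563.2, 593.6, 161.3, 68.7, np.float32(116.6), [50.0, 180.0])
(587.8, -217.3, 89.4, 45.1, np.float32(25.6), [309.0, 160.0])
(610.1, -83.4, 89.6, 44.7, np.float32(24.7), [266.0, 154.0])
(711.6, -366.1, 57.2, 56.5, np.float32(177.8), [355.0, 119.0])
(769.0, 78.8, 66.5, 65.7, np.float32(178.6), [212.0, 104.0])
```

View pics/a.png

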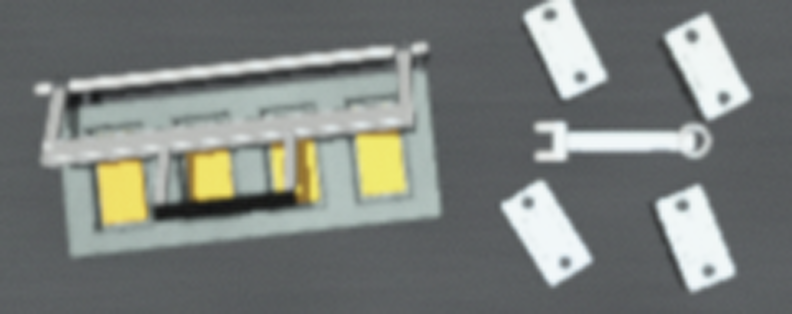

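View pics/b.png

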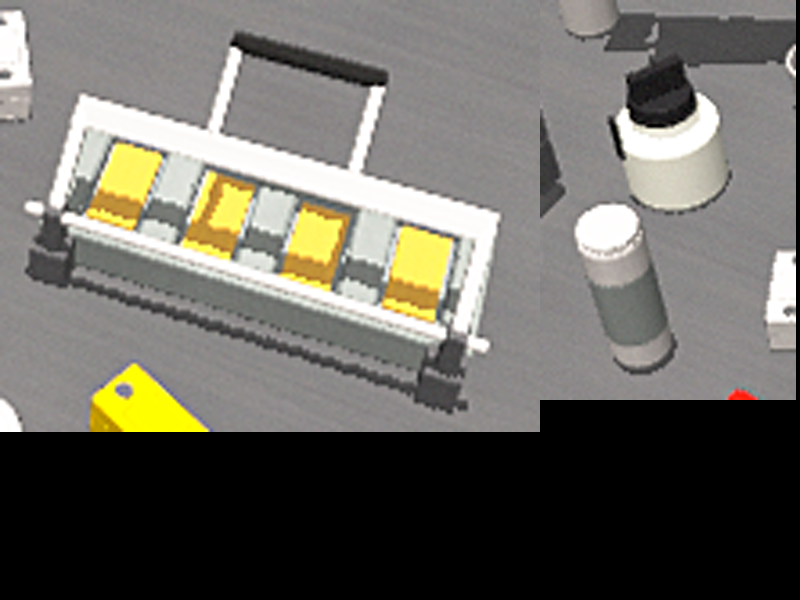

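Crop a shows the four white castings with bolt holes around the wrench, which are the real ones. In crop b the clamp is part open and all four pockets are empty. The white/grey banded cylinder is the spray can, and the black wing cap is on the white tank.

```bash
python3 - <<'E'
from h import *
c=cam("top"); s=cam("scene")
A=lambda p:(np.array(p)/3.3+[95,140]-0.35); B=lambda p:(np.array(p)/3.6+[265,185]-0.36)
print("front edge z40",ray(c,A([[72,257],[440,216]]),.04).round(4).tolist(), "z0",ray(c,A([[72,257],[440,216]]),0).round(4).tolist())
print("hinge bar ends z78",ray(c,A([[37,88],[428,48]]),.078).round(4).tolist())
print("handle ends tri",tri(c,A([157,213]),s,B([235,41])).round(4),tri(c,A([297,195]),s,B([387,78])).round(4))
# yellow pads
hsv=cv2.cvtColor(c["image"],cv2.COLOR_RGB2HSV)
# rack top mask: greyish-green
im=c["image"].astype(int); m=(im[:,:,1]-im[:,:,0]>8)&(im[:,:,1]>90)
m=m.astype(np.uint8); m[:, :100]=0; m[:,240:]=0; m[:140]=0; m[235:]=0
k=cv2.morphologyEx(m,cv2.MORPH_CLOSE,np.ones((9,9)))
cs,_=cv2.findContours(k,0,1); k=max(cs,key=cv2.contourArea)
w=ray(c,k[:,0],.04)[:,:2]*1000; print("rack rect",cv2.minAreaRect(w.astype(np.float32)), cv2.boxPoints(cv2.minAreaRect(w.astype(np.float32))).round(1).tolist())
# cap centre / tank
f=8
t=c["image"][172:214,366:412,::-1]; e=s["image"][140:192,140:182,::-1]
H=np.zeros((440,800,3),np.uint8)
t=cv2.resize(t,None,fx=f,fy=f,interpolation=cv2.INTER_CUBIC); e=cv2.resize(e,None,fx=f,fy=f,interpolation=cv2.INTER_CUBIC)
t=cv2.convertScaleAbs(t,alpha=2.2);e=cv2.convertScaleAbs(e,alpha=2.2)
H[:t.shape[0],:t.shape[1]]=t; H[:e.shape[0],400:400+e.shape[1]]=e
cv2.imwrite("pics/c.png",H)
E
```

```text
front edge z40 [[0.4241, 0.385, 0.04], [0.4531, 0.0386, 0.04]] z0 [[0.4243, 0.3966, 0.0], [0.4541, 0.0403, 0.0]]
hinge bar ends z78 [[0.58, 0.4043, 0.078], [0.6074, 0.0442, 0.078]]
handle ends tri [0.4807 0.2135 0.2378] [0.4617 0.2117 0.1762]
rack rect ((508.585693359375, 217.563232421875), (143.7225799560547, 352.72900390625), 4.620141506195068) [[422.79998779296875, 387.6000061035156], [451.20001220703125, 36.0], [594.4000244140625, 47.599998474121094], [566.0, 399.1000061035156]]
```

View pics/c.png

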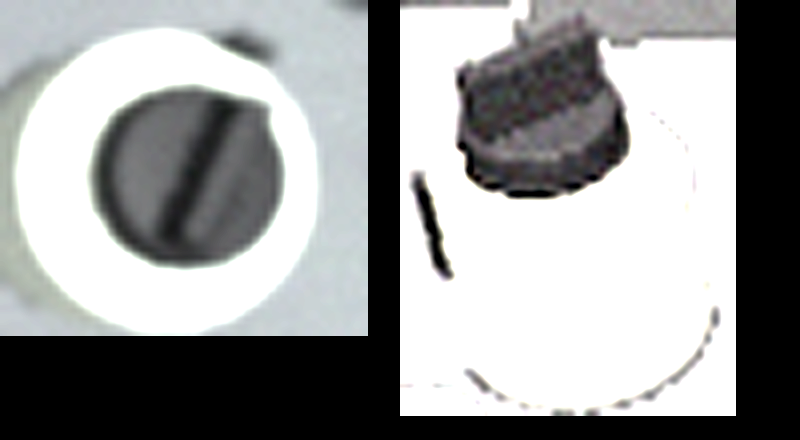

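Crop c shows the wing as an upright plate running from about (175,240) to (228,100) in the left (top) view. The cap is centred near (188,176).

```bash
python3 - <<'E'
from h import *
c=cam("top"); s=cam("scene")
A=lambda p:(np.array(p)/3.3+[95,140]-0.35); B=lambda p:(np.array(p)/3.6+[265,185]-0.36)
print("handle",tri(c,A([157,213]),s,B([387,78])).round(4),tri(c,A([297,195]),s,B([235,41])).round(4))
C=lambda p:np.array(p)/8+[366,172]-.44; D=lambda p:(np.array(p)-[400,0])/8+[140,140]-.44
d=ray(c,C([[170,240],[225,100]]),.145); print("wing top ang",np.degrees(np.arctan2(*(d[1]-d[0])[[1,0]])))
d=ray(s,D([[462,70],[585,18]]),.155); print("scene edge",d.round(4).tolist(),np.degrees(np.arctan2(*(d[1]-d[0])[[1,0]])),np.linalg.norm(d[1]-d[0]))
d=ray(s,D([[468,82],[600,38]]),.155); print("scene edge2",d.round(4).tolist(),np.degrees(np.arctan2(*(d[1]-d[0])[[1,0]])),np.linalg.norm(d[1]-d[0]))
print("cap c",ray(c,C([188,176]),.122).round(4))
# tank rim circle
im=c["image"][172:214,366:412].min(2); m=(im>170).astype(np.uint8); cs,_=cv2.findContours(m,0,1); k=max(cs,key=cv2.contourArea)
(x,y),r=cv2.minEnclosingCircle(k); print("tank",ray(c,[[x+366,y+172]],.09).round(4),r)
o=np.array([508.6,217.6]);a=np.radians(4.6)
for i in range(4):
    print(i,(o+(i-1.5)*82*np.array([-np.sin(a),np.cos(a)])).round(1))
print("hinge",(o+85*np.array([np.cos(a),np.sin(a)])).round(1))
E
```

```text
handle [0.4581 0.2706 0.1913] [0.47   0.1533 0.189 ]
wing top ang -23.872668342023868
scene edge [[0.4954, -0.4627, 0.155], [0.4454, -0.4372, 0.155]] 152.96688182895758 0.05612963845476579
scene edge2 [[0.5005, -0.4559, 0.155], [0.4534, -0.424, 0.155]] 145.86075841061762 0.05685903770403242
cap c [[ 0.4719 -0.4391  0.122 ]]
tank [[ 0.4715 -0.4406  0.09  ]] 18.18056297302246
0 [518.5  95. ]
1 [511.9 176.7]
2 [505.3 258.5]
3 [498.7 340.2]
hinge [593.3 224.4]
```

>>> step_arm:
  steps: [1,44,-10,0,0,1,44,-10,0,0,1,44,-10,0,0,1,44,-10,0,0,1,44,-10,0,0,1,43,-10,0,0,1,0,0,0,-10.5,1,0,0,0,-10.5,1,0,0,0,-10.5,1,0,0,0,-10.5,1,0,0,0,-10.5,1,0,0,0,-10.5]

```text
time_s: 1.9
tool_pos: [0.4723, -0.4407, 0.4048]
tool_rot: [-180.0, 0.0, 86.3]
force: [-0.6, 0.9, -0.0]
grip_width: 0.0871
grasp_force: 0.0
```

>>> step_arm:
  steps: [1,0,0,0,-10.5,1,0,0,0,-10.5,1,0,0,0,-10.5,1,0,0,0,-10.5,1,0,0,0,-10.5,1,0,0,0,-10.5,1,0,0,0,-5,1,0,0,0,0]

```text
time_s: 2.9
tool_pos: [0.4722, -0.4408, 0.4048]
tool_rot: [180.0, -0.0, 153.9]
force: [-0.9, 0.2, 1.2]
grip_width: 0.0873
grasp_force: 0.0
```

```bash
cat >> h.py <<'E'
def to(x,y,z,yaw,cmd=None):
    "dx,dy,dz mm in present tool axes and roll to reach TCP xyz, yaw (tool down)"
    o=env.get_obs(); R=np.radians(o["tool_rot"][2]) if cmd is None else np.radians(cmd)
    d=(np.array([x,y,z])-o["tool_pos"])*1000
    r=-((yaw-np.degrees(R)+180)%360-180)
    print("pos",np.round(o["tool_pos"],4),"rot",np.round(o["tool_rot"],2),"F",np.round(o["force"],1),"j7",round(o["qpos"][6],1),"w",round(o["grip_width"],4),"t",round(o["time_s"],2))
    print("dx %.1f dy %.1f dz %.1f roll %.1f"%(d[0]*np.cos(R)+d[1]*np.sin(R),d[0]*np.sin(R)-d[1]*np.cos(R),-d[2],r))
E
python3 -c "
from h import *
to(.472,-.44,.309,154)"
```

```text
pos [ 0.4722 -0.4408  0.4048] rot [180.    -0.   153.89] F [-0.9  0.2  1.2] j7 97.5 w 0.0873 t 2.9
dx 0.5 dy 0.6 dz 95.8 roll -0.1
```

>>> step_arm:
  steps: [1,0,0,30,0,1,0,0,30,0,1,0,0,20,0,1,0,0,12,0,0,0,0,0,0,0,0,0,0,0,0,0,0,0,0,0,0,0,0,0,0,0,0,0,0]
  grip_force: 30

```text
time_s: 4.03
tool_pos: [0.4724, -0.4407, 0.3131]
tool_rot: [-180.0, 0.0, 154.0]
force: [0.3, 0.8, -0.1]
grip_width: 0.0451
grasp_force: 0.0
```

>>> step_arm:
  steps: [0,0,0,0,6,0,0,0,0,8,0,0,0,0,8,0,0,0,0,8,0,0,0,0,0]

```text
time_s: 4.65
tool_pos: [0.4721, -0.4408, 0.3127]
tool_rot: [-179.9, -0.0, 124.1]
force: [-0.2, -0.2, -0.2]
grip_width: 0.0139
grasp_force: 30.0
```

```bash
python3 -c "
from h import *
to(.472,-.44,.312,154);print(env.get_obs()['wrist_torque'],env.get_obs()['grasp_force'])"
```

```text
pos [ 0.4721 -0.4408  0.3127] rot [-179.94   -0.    124.05] F [-0.2 -0.2 -0.2] j7 67.8 w 0.0139 t 4.65
dx 0.7 dy 0.4 dz 0.7 roll -29.9
[-0.14262338  0.12076602  0.04756879] 30.002827704884112
```

>>> step_arm:
  steps: [0,0,0,0,10,0,0,0,0,10,0,0,0,0,10,0,0,0,0,10,0,0,0,0,10]

```text
time_s: 5.28
tool_pos: [0.4754, -0.4397, 0.3128]
tool_rot: [179.6, -0.1, 74.0]
force: [9.9, -2.8, -6.3]
grip_width: 0.0141
grasp_force: 30.0
```

```bash
python3 -c "
from h import *
to(.472,-.44,.312,74);print(env.get_obs()['wrist_torque'],env.get_obs()['grasp_force'])"
```

```text
pos [ 0.4754 -0.4397  0.3128] rot [ 1.7956e+02 -6.0000e-02  7.3970e+01] F [ 9.9 -2.8 -6.3] j7 19.9 w 0.0141 t 5.28
dx -1.2 dy -3.2 dz 0.8 roll -0.0
[-0.58622519 -2.22706862  0.2072329 ] 29.989132527261972
```

>>> step_arm:
  steps: [0,0,2,0,5,0,0,0,0,10,0,0,0,0,10,0,0,0,0,10,0,0,0,0,0]

```text
time_s: 5.9
tool_pos: [0.478, -0.4412, 0.3128]
tool_rot: [179.4, -0.3, 39.2]
force: [13.0, -7.2, -9.0]
grip_width: 0.0142
grasp_force: 30.0
```

```bash
python3 -c "
from h import *
to(.472,-.44,.312,39);print(env.get_obs()['wrist_torque'],env.get_obs()['grasp_force'])"
```

```text
pos [ 0.478  -0.4412  0.3128] rot [179.44  -0.29  39.22] F [13.  -7.2 -9. ] j7 -13.4 w 0.0142 t 5.9
dx -3.9 dy -4.7 dz 0.8 roll 0.2
[-1.23090424 -2.64428129  0.19676515] 30.000040205195546
```

>>> step_arm:
  steps: [0,-2,2.5,0,0,0,0,0,0,10,0,0,0,0,10,0,0,0,0,10,0,0,0,0,0]

```text
time_s: 6.52
tool_pos: [0.4789, -0.4441, 0.3128]
tool_rot: [179.6, -0.6, 9.2]
force: [14.8, -6.9, -9.5]
grip_width: 0.014
grasp_force: 30.0
```

```bash
python3 -c "
from h import *
to(.4743,-.444,.312,9);print(env.get_obs()['wrist_torque'],env.get_obs()['grasp_force'])"
```

```text
pos [ 0.4789 -0.4441  0.3128] rot [179.63  -0.63   9.24] F [14.8 -6.9 -9.5] j7 -41.9 w 0.014 t 6.53
dx -4.5 dy -0.8 dz 0.8 roll 0.2
[-1.29151066 -3.07131677  0.02265186] 29.999401902314276
```

>>> step_arm:
  steps: [0.4,0,0,0,0,0.4,0,0,0,0,0.4,0,0,0,0]

```text
time_s: 6.9
tool_pos: [0.4739, -0.4444, 0.3127]
tool_rot: [-180.0, 0.0, 9.0]
force: [0.5, -0.5, 0.4]
grip_width: 0.0324
grasp_force: 0.0
```

```bash
python3 -c "
from h import *
to(.4743,-.444,.312,9)
c=cam('top');s=cam('scene')
t=c['image'][160:226,356:422,::-1]; e=s['image'][100:192,110:210,::-1]
H=np.zeros((560,800,3),np.uint8)
t=cv2.resize(t,None,fx=6,fy=6,interpolation=cv2.INTER_CUBIC); e=cv2.resize(e,None,fx=4,fy=4,interpolation=cv2.INTER_CUBIC)
t=cv2.convertScaleAbs(t,alpha=2);e=cv2.convertScaleAbs(e,alpha=2)
H[:t.shape[0],:t.shape[1]]=t; H[:e.shape[0],400:400+e.shape[1]]=e
cv2.imwrite('pics/d.png',H)"
```

```text
pos [ 0.4739 -0.4444  0.3127] rot [-1.7998e+02  3.0000e-02  8.9900e+00] F [ 0.5 -0.5  0.4] j7 -41.9 w 0.0324 t 6.9
dx 0.4 dy -0.4 dz 0.7 roll -0.0
```

View pics/d.png

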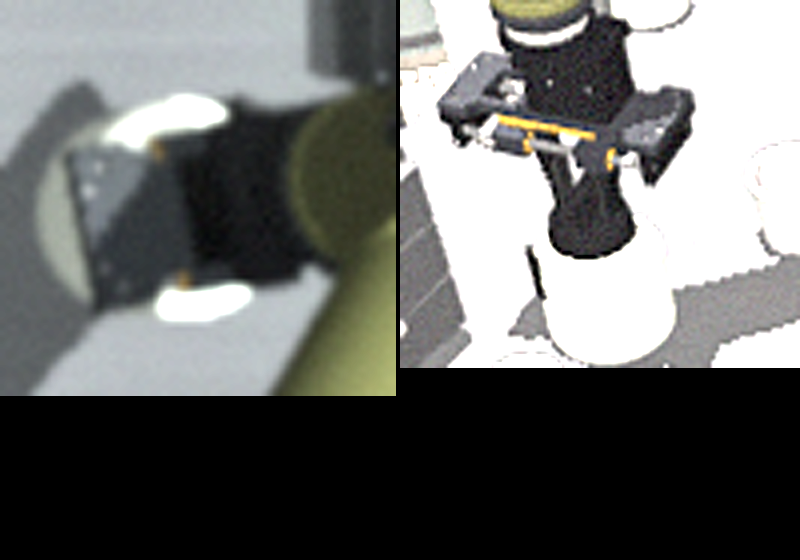

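The gripper hides the wing here, but the forces clear once it is released. I'll regrip centred and go on turning.

>>> step_arm:
  steps: [0,0,0,0,0,0,0,0,0,0,0,0,0,0,0,0,0,0,0,0,0,0,0,0,8,0,0,0,0,8,0,0,0,0,0]

```text
time_s: 7.88
tool_pos: [0.4743, -0.4453, 0.3128]
tool_rot: [179.9, -0.1, -7.0]
force: [1.9, -5.3, -2.8]
grip_width: 0.0136
grasp_force: 30.0
```

```bash
python3 -c "
from h import *
to(.4743,-.444,.312,-7);print(env.get_obs()['wrist_torque'])"
```

```text
pos [ 0.4743 -0.4453  0.3128] rot [ 1.7987e+02 -7.0000e-02 -7.0300e+00] F [ 1.9 -5.3 -2.8] j7 -57.2 w 0.0136 t 7.88
dx -0.1 dy -1.3 dz 0.8 roll -0.0
[-0.93408212 -0.40356068 -0.1384602 ]
```

>>> step_arm:
  steps: [0,0,1,0,8,0,0,0,0,8,0,0,0,0,8,0,0,0,0,8,0,0,0,0,0]

```text
time_s: 8.5
tool_pos: [0.4743, -0.4451, 0.3129]
tool_rot: [180.0, 0.0, -38.7]
force: [-0.3, -2.6, -0.7]
grip_width: 0.0159
grasp_force: 32.2
```

```bash
python3 -c "
from h import *
to(.4743,-.445,.312,-39);print(env.get_obs()['wrist_torque'])"
```

```text
pos [ 0.4743 -0.4451  0.3129] rot [ 1.7996e+02  2.0000e-02 -3.8750e+01] F [-0.3 -2.6 -0.7] j7 -87.6 w 0.0159 t 8.5
dx -0.1 dy -0.1 dz 0.9 roll 0.3
[-0.32609419  0.0478717   0.74758272]
```

The grip spread to 15.9 mm and the torque rose to 0.75 N m, so the cap is at its hard stop. I'll release it and go to the clamp.

>>> step_arm:
  steps: [0,0,0,0,3,0,0,0,0,0,0.5,0,0,0,0,0.5,0,0,0,0,0.5,0,0,0,0,0.5,0,0,-50,0,0.5,0,0,-50,0,0.5,0,0,0,0]

```text
time_s: 9.5
tool_pos: [0.4748, -0.446, 0.4184]
tool_rot: [-180.0, -0.5, -42.0]
force: [0.1, 0.6, 1.0]
grip_width: 0.0436
grasp_force: 0.0
```

>>> step_arm:
  steps: [0.5,-35,-42,0,0,0.5,-35,-42,0,0,0.5,-35,-42,0,0,0.5,-35,-42,0,0,0.5,-35,-42,0,0,0.5,-35,-42,0,0,0.5,-35,-42,0,0,0.5,-35,-42,0,0,0.5,-35,-42,0,0,0.5,-35,-42,0,0,0.5,-35,-42,0,0,0.5,-34,-42,0,0]

```text
time_s: 11.0
tool_pos: [0.4981, 0.171, 0.4083]
tool_rot: [179.8, 0.6, -41.3]
force: [0.9, -0.5, -0.0]
grip_width: 0.0434
grasp_force: 0.0
```

>>> step_arm:
  steps: [0.5,0,0,0,-10.5,0.5,0,0,0,-10.5,0.5,0,0,0,-10.5,0.5,0,0,0,-10.5,0.5,0,0,0,-10.5,0.5,0,0,0,-10.5,0.5,0,0,0,-10.5,0.5,0,0,0,-10.5,0.5,0,0,0,-10.5,0.5,0,0,0,-10.5,0.5,0,0,0,-10.5,0.5,0,0,0,-10.5]

```text
time_s: 12.5
tool_pos: [0.4999, 0.1639, 0.4079]
tool_rot: [-179.4, 0.0, 84.3]
force: [0.1, 0.2, -0.1]
grip_width: 0.0438
grasp_force: 0.0
```

```bash
python3 -c "
from h import *
to(.464,.212,.354,94.6)
c=cam('top')
for x in castings(c): print(x)
t=c['image'][172:214,366:412,::-1]
cv2.imwrite('pics/e.png',cv2.convertScaleAbs(cv2.resize(t,None,fx=8,fy=8,interpolation=cv2.INTER_CUBIC),alpha=2))"
```

```text
pos [0.4999 0.1639 0.4079] rot [-179.39    0.     84.3 ] F [ 0.1  0.2 -0.1] j7 -27.7 w 0.0438 t 12.5
dx 44.3 dy -40.5 dz 53.9 roll -10.3
(8.4, -767.4, 97.6, 96.8, np.float32(24.0), [495.0, 343.0])
(233.6, 655.1, 82.8, 22.3, np.float32(59.1), [28.0, 283.0])
(274.2, -769.0, 66.4, 62.4, np.float32(132.2), [491.0, 256.0])
(302.2, -349.6, 52.1, 49.6, np.float32(178.4), [355.0, 251.0])
(425.8, -200.4, 90.0, 45.0, np.float32(19.9), [305.0, 212.0])
(434.8, -61.1, 89.7, 45.6, np.float32(30.4), [260.0, 210.0])
(472.5, -453.0, 109.1, 105.9, np.float32(177.6), [387.0, 194.0])
(518.3, -135.8, 158.5, 34.2, np.float32(88.4), [283.0, 182.0])
(561.4, 595.6, 162.3, 69.7, np.float32(120.7), [50.0, 180.0])
(587.8, -217.1, 89.3, 46.1, np.float32(25.1), [309.0, 160.0])
(610.1, -83.4, 89.7, 44.7, np.float32(24.7), [266.0, 153.0])
(711.6, -366.1, 57.2, 56.5, np.float32(177.8), [355.0, 119.0])
(769.0, 78.8, 66.5, 65.7, np.float32(178.6), [212.0, 104.0])
```

View pics/e.png

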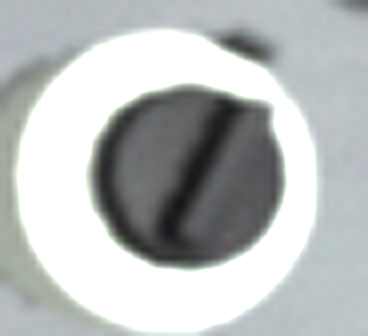

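The tight cap has its wing at about -28 degrees. Counting from the start at about 154, it turned through some 180 degrees to the stop. Next I grip the clamp handle.

>>> step_arm:
  steps: [0.5,22,-20,0,0,0.5,22,-20,0,0,0.5,0,0,0,-10,0.5,0,0,0,0,0.5,0,0,27,0,0.5,0,0,27,0,0.5,0,0,0,0]

```text
time_s: 13.42
tool_pos: [0.4641, 0.211, 0.353]
tool_rot: [-179.2, -0.0, 93.7]
force: [0.1, 0.1, 0.4]
grip_width: 0.0437
grasp_force: 0.0
```

```bash
python3 -c "
from h import *
to(.464,.212,.354,94.6)"
```

```text
pos [0.4641 0.211  0.353 ] rot [-1.7922e+02 -2.0000e-02  9.3690e+01] F [0.1 0.1 0.4] j7 -24.9 w 0.0437 t 13.43
dx 1.0 dy -0.0 dz -1.0 roll -0.9
```

>>> step_arm:
  steps: [0,0,0,0,0,0,0,0,0,0,0,0,0,0,0,0,0,0,0,0,0,0,0,0,0,0,0,0,0,0,0,0,12.4,-12.8,0,0,0,13.6,-11.5,0,0,0,14.7,-9.9,0,0,0,0,0,0]
  grip_force: 20

```text
time_s: 14.68
tool_pos: [0.504, 0.2155, 0.3902]
tool_rot: [-179.1, -0.1, 94.0]
force: [-9.8, -1.7, 9.6]
grip_width: 0.0153
grasp_force: 20.0
```

```bash
python3 -c "
from h import *
to(.5057,.217,.378,94)"
```

```text
pos [0.504  0.2155 0.3902] rot [-1.7913e+02 -9.0000e-02  9.4010e+01] F [-9.8 -1.7  9.6] j7 -24.0 w 0.0153 t 14.68
dx 1.4 dy 1.8 dz 12.2 roll 0.0
```

>>> step_arm:
  steps: [0,0,14,-11,0,0,0,16,-7,0,0,0,17,-5,0,0,0,17.5,-3,0,0,0,17.5,-1.5,0,0,0,0,0,0]

```text
time_s: 15.42
tool_pos: [0.588, 0.2219, 0.4178]
tool_rot: [-179.6, -0.3, 94.0]
force: [0.2, 2.3, 4.8]
grip_width: 0.0154
grasp_force: 20.0
```

>>> step_arm:
  steps: [0,0,17.5,0,0,0,0,17,1.5,0,0,0,12,2,0,0,0,0,0,0]

```text
time_s: 15.92
tool_pos: [0.6342, 0.2254, 0.4123]
tool_rot: [-179.6, -0.3, 94.0]
force: [1.2, 5.0, 0.3]
grip_width: 0.0152
grasp_force: 20.0
```

```bash
python3 -c "
from h import *
to(.593,.224,.41,94)"
```

```text
pos [0.6342 0.2254 0.4123] rot [-179.57   -0.3    94.05] F [1.2 5.  0.3] j7 -22.4 w 0.0152 t 15.93
dx 1.5 dy -41.2 dz 2.3 roll 0.0
```

>>> step_arm:
  steps: [0.5,0,0,0,0,0.5,0,0,0,0,0.5,0,0,0,0,0.5,0,0,-30,0,0.9,0,0,-20,0,0.9,-51,-7.6,0,0,0.9,-51,-7.6,0,0,0.9,-51,-7.6,0,0,0.9,-51,-7.6,0,0,0.9,-51,-7.6,0,0,0.9,-51,-7.6,0,0]

```text
time_s: 17.3
tool_pos: [0.6094, -0.0871, 0.4619]
tool_rot: [-179.5, -0.1, 93.9]
force: [0.6, -0.4, -0.3]
grip_width: 0.0782
grasp_force: 0.0
```

>>> step_arm:
  steps: [0.9,0,0,0,10,0.9,0,0,0,10,0.9,0,0,0,10,0.9,0,0,0,10,0.9,0,0,0,10,0.9,0,0,0,10,0.9,0,0,0,9,0.9,0,0,0,0]

```text
time_s: 18.3
tool_pos: [0.6098, -0.0853, 0.4618]
tool_rot: [-179.7, 0.5, 25.0]
force: [0.8, 0.3, -0.7]
grip_width: 0.0785
grasp_force: 0.0
```

```bash
python3 -c "
from h import *
to(.610,-.0834,.208,24.7)
c=cam('top');s=cam('scene')
for x in castings(c): print(x)
d=s['image'][160:320,250:420,::-1]
cv2.imwrite('pics/f.png',cv2.resize(d,None,fx=3.5,fy=3.5,interpolation=cv2.INTER_CUBIC))"
```

```text
pos [ 0.6098 -0.0853  0.4618] rot [-179.75    0.45   25.02] F [ 0.8  0.3 -0.7] j7 -60.1 w 0.0785 t 18.3
dx 1.0 dy -1.6 dz 253.8 roll 0.3
(8.9, -767.3, 97.8, 95.9, np.float32(43.0), [495.0, 343.0])
(274.2, -769.0, 62.4, 62.1, np.float32(42.2), [491.0, 256.0])
(302.2, -349.6, 52.1, 49.6, np.float32(178.4), [355.0, 251.0])
(425.5, -200.5, 88.4, 44.9, np.float32(19.9), [307.0, 212.0])
(473.1, -453.8, 107.0, 106.5, np.float32(43.0), [387.0, 194.0])
(562.9, 594.1, 160.0, 68.7, np.float32(116.6), [50.0, 180.0])
(587.5, -218.1, 87.9, 44.8, np.float32(25.0), [310.0, 160.0])
(711.6, -366.1, 57.2, 56.5, np.float32(177.8), [355.0, 119.0])
(770.5, 78.8, 65.7, 63.3, np.float32(88.5), [212.0, 104.0])
```

View pics/f.png

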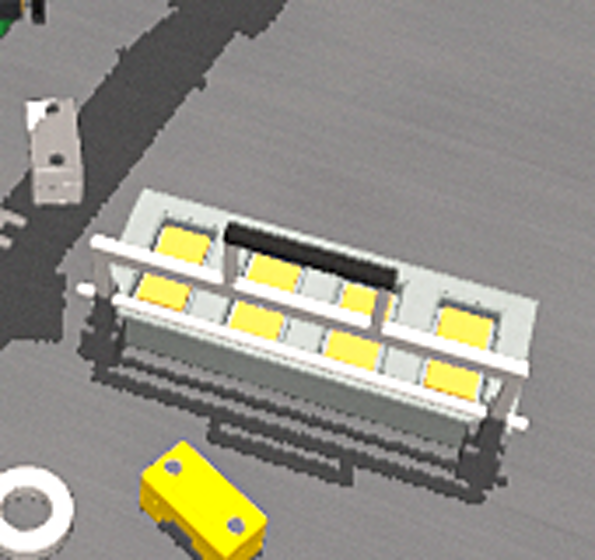

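The clamp is wide open, and the wrench lies beside the castings. Now I go down on the casting at (610,-83).

>>> step_arm:
  steps: [0.9,1,-1.6,40,0,0.9,0,0,40,0,0.9,0,0,40,0,0.9,0,0,40,0,0.9,0,0,30,0,0.9,0,0,0,0]

```text
time_s: 19.15
tool_pos: [0.6073, -0.0828, 0.2691]
tool_rot: [-179.6, 0.7, 25.0]
force: [0.7, 0.1, -0.2]
grip_width: 0.0783
grasp_force: 0.0
```

```bash
python3 -c "
from h import *
to(.610,-.0834,.208,24.7)"
```

```text
pos [ 0.6073 -0.0828  0.2691] rot [-179.55    0.72   25.05] F [ 0.7  0.1 -0.2] j7 -60.7 w 0.0783 t 19.15
dx 2.2 dy 1.7 dz 61.1 roll 0.3
```

>>> step_arm:
  steps: [0.9,2.5,1.5,20,0,0.9,0,0,20,0,0.9,0,0,20,0,0.9,0,0,0,0,0,0,0,0,0,0,0,0,0,0,0,0,0,0,0,0,0,0,0,0,0,0,0,0,0,0,0,0,0,0,0,0,0,-20,0,0,0,0,-20,0]
  grip_force: 45

```text
time_s: 20.65
tool_pos: [0.6107, -0.0823, 0.252]
tool_rot: [-179.6, 0.5, 25.0]
force: [0.7, -1.5, -3.4]
grip_width: 0.0459
grasp_force: 44.9
```

>>> step_arm:
  steps: [0,0,0,-30,0,0,0,0,-30,0,0,0,0,-25,0,0,0,0,0,10,0,0,0,0,10,0,0,0,0,0]

```text
time_s: 21.4
tool_pos: [0.6118, -0.0826, 0.3376]
tool_rot: [-179.9, 0.5, 5.1]
force: [-0.4, 0.7, -4.1]
grip_width: 0.0458
grasp_force: 44.9
```

```bash
python3 -c "
from h import *
to(.5185,.095,.335,4.6)
c=cam('top')
im=c['image'].astype(int); m=(im[:,:,1]-im[:,:,0]>8)&(im[:,:,1]>90)
m=m.astype(np.uint8); m[:, :100]=0; m[:,240:]=0; m[:140]=0; m[235:]=0
k=cv2.morphologyEx(m,cv2.MORPH_CLOSE,np.ones((9,9)))
cs,_=cv2.findContours(k,0,1); k=max(cs,key=cv2.contourArea)
w=ray(c,k[:,0],.04)[:,:2]*1000; r=cv2.minAreaRect(w.astype(np.float32));print(r)
hsv=cv2.cvtColor(c['image'],cv2.COLOR_RGB2HSV)
y=cv2.inRange(hsv,(18,90,90),(34,255,255)); y[:, :100]=0;y[:,240:]=0;y[:140]=0;y[235:]=0
cs,_=cv2.findContours(y,0,1)
for k in cs:
  if cv2.contourArea(k)>30:
    r=cv2.minAreaRect((ray(c,k[:,0],.035)[:,:2]*1000).astype(np.float32)); print(np.round(r[0],1),np.round(r[1],1),r[2])
"
```

```text
pos [ 0.6118 -0.0826  0.3376] rot [-179.87    0.49    5.1 ] F [-0.4  0.7 -4.1] j7 -79.9 w 0.0458 t 21.4
dx -77.2 dy -185.2 dz 2.6 roll 0.5
((508.73138427734375, 217.62295532226562), (144.0907440185547, 353.3813171386719), 4.612766265869141)
[498.4 339.5] [83.7 42.7] 4.587323188781738
[504.7 256.6] [83.  40.2] 4.9794745445251465
[511.4 175.9] [82.4 40.4] 4.510732650756836
[518.9  94.6] [82.8 40.1] 5.050076007843018
```

>>> step_arm:
  steps: [0,-13,-31,0,0,0,-13,-31,0,0,0,-13,-31,0,0,0,-13,-31,0,0,0,-13,-31,0,0,0,-12,-30,0,0.5,0,0,0,0,0,0,0,0,25,0,0,0,0,25,0,0,0,0,0,0]

```text
time_s: 22.7
tool_pos: [0.518, 0.0937, 0.2861]
tool_rot: [-179.9, 0.8, 4.5]
force: [-0.3, -0.3, -4.0]
grip_width: 0.0458
grasp_force: 44.9
```

```bash
python3 -c "
from h import *
to(.5185,.095,.230,4.6)"
```

```text
pos [0.518  0.0937 0.2861] rot [-179.94    0.77    4.52] F [-0.3 -0.3 -4. ] j7 -99.8 w 0.0458 t 22.7
dx 0.6 dy -1.2 dz 56.1 roll -0.1
```

>>> step_arm:
  steps: [0,1.2,-1.2,15,0,0,0,0,15,0,0,0,0,6,0,0,0,0,4,0,0,0,0,3,0,0,0,0,3,0,0,0,0,0,0]

```text
time_s: 23.58
tool_pos: [0.52, 0.0952, 0.2425]
tool_rot: [-180.0, 0.4, 4.4]
force: [-1.0, -3.9, 3.8]
grip_width: 0.0458
grasp_force: 45.0
```

```bash
python3 -c "
from h import *
to(.5185,.095,.230,4.6)"
```

```text
pos [0.52   0.0952 0.2425] rot [-179.96    0.43    4.44] F [-1.  -3.9  3.8] j7 -100.5 w 0.0458 t 23.57
dx -1.6 dy 0.1 dz 12.5 roll -0.2
```

>>> step_arm:
  steps: [0,0,0,3,0,0,0,0,3,0,0,0,0,3,0,0,0,0,0,0]

```text
time_s: 24.08
tool_pos: [0.5196, 0.0951, 0.2342]
tool_rot: [-180.0, 0.5, 4.4]
force: [-5.0, -5.3, 12.0]
grip_width: 0.0456
grasp_force: 45.0
```

>>> step_arm:
  steps: [0,0,0,2,0,0,0,0,2,0,0,0,0,2,0,0,0,0,0,0]

```text
time_s: 24.58
tool_pos: [0.5198, 0.0952, 0.234]
tool_rot: [180.0, 0.5, 4.4]
force: [-21.4, -8.8, 49.0]
grip_width: 0.0454
grasp_force: 45.0
```

>>> step_arm:
  steps: [0.7,0,0,-3,0,0.7,0,0,0,0,0.7,0,0,0,0,0.7,0,0,-20,0,0.7,0,0,-20,0,0,0,0,-3,0,0,0,0,0,0,0,0,0,0,0,0,0,0,0,0,0,0,0,0,0,0,0,0,0,0,0,0,0,0,0]

```text
time_s: 26.08
tool_pos: [0.5199, 0.0958, 0.2728]
tool_rot: [-179.9, 0.5, 4.5]
force: [0.2, 0.0, -0.0]
grip_width: 0.0028
grasp_force: 0.0
```

>>> step_arm:
  steps: [0,0,0,0,0,0,0,0,0,0,0,0,0,10,0,0,0,0,7,0,0,0,0,0,0]

```text
time_s: 26.7
tool_pos: [0.5193, 0.0958, 0.2546]
tool_rot: [-179.9, 0.6, 4.5]
force: [-0.7, 0.3, 0.2]
grip_width: 0.0005
grasp_force: 0.0
```

>>> step_arm:
  steps: [0,0,0,3,0,0,0,0,2,0,0,0,0,2,0,0,0,0,1,0,0,0,0,0,0]

```text
time_s: 27.32
tool_pos: [0.5199, 0.096, 0.2525]
tool_rot: [-179.9, 0.5, 4.5]
force: [-12.1, -1.5, 28.7]
grip_width: 0.0006
grasp_force: 14.4
```

Casting 1 is home: its top is at 70.5 mm against a firm stop. I rise and take the next one.

>>> step_arm:
  steps: [0.9,0,0,-25,0,0.9,0,0,-35,0,0.9,0,0,-35,0,0.9,0,0,0,0]

```text
time_s: 27.82
tool_pos: [0.5216, 0.0961, 0.3461]
tool_rot: [-179.9, 0.1, 4.5]
force: [0.6, 0.6, 0.4]
grip_width: 0.0328
grasp_force: 0.0
```

```bash
python3 -c "
from h import *
c=cam('top')
for x in castings(c):
  if 350<x[0]<700 and -300<x[1]<420: print(x)
to(.5878,-.2172,.34,25)"
```

```text
(426.0, -200.3, 89.5, 45.0, np.float32(19.9), [305.0, 212.0])
(434.9, -61.0, 89.4, 45.6, np.float32(30.4), [260.0, 210.0])
(518.3, -134.2, 155.3, 34.2, np.float32(88.5), [282.0, 182.0])
(587.8, -217.3, 89.4, 45.2, np.float32(25.6), [309.0, 160.0])
pos [0.5209 0.0959 0.3441] rot [-179.88    0.32    4.46] F [-1.3 -0.5 -0.3] j7 -99.6 w 0.0365 t 27.88
dx 42.4 dy 317.3 dz 4.1 roll -20.5
```

>>> step_arm:
  steps: [0.9,5,35,0,0,0.9,5,35,0,0,0.9,5,35,0,0,0.9,5,35,0,0,0.9,5,35,0,0,0.9,5,35,0,0,0.9,5,35,0,0,0.9,5,35,0,0,0.9,2,37,0,0,0.9,0,0,0,-10,0.9,0,0,0,-10,0.9,0,0,0,-0.5]

```text
time_s: 29.38
tool_pos: [0.5866, -0.217, 0.3401]
tool_rot: [-179.6, 0.5, 24.9]
force: [-0.5, -1.0, -0.6]
grip_width: 0.0781
grasp_force: 0.0
```

>>> step_arm:
  steps: [0.9,0,0,25,0,0.9,0,0,25,0,0.9,0,0,15,0,0.9,0,0,0,0,0.9,0,0,0,0]

```text
time_s: 30.0
tool_pos: [0.5868, -0.217, 0.2777]
tool_rot: [-179.8, 0.4, 24.9]
force: [-0.6, -0.4, 0.3]
grip_width: 0.078
grasp_force: 0.0
```

```bash
python3 -c "
from h import *
to(.5878,-.2172,.209,25.4)
for x in castings(cam('top')):
  if 350<x[0]<700 and -300<x[1]<420: print(x)"
```

```text
pos [ 0.5868 -0.217   0.2777] rot [-179.78    0.37   24.92] F [-0.6 -0.4  0.3] j7 -46.9 w 0.078 t 30.0
dx 0.8 dy 0.6 dz 68.7 roll -0.5
(435.3, -60.6, 89.8, 45.9, np.float32(30.4), [260.0, 210.0])
(502.8, 102.4, 127.3, 70.7, np.float32(164.0), [205.0, 189.0])
```

>>> step_arm:
  steps: [0.9,1,0.5,24,0,0.9,0,0,25,0,0.9,0,0,20,0,0.9,0,0,0,0,0,0,0,0,0,0,0,0,0,0,0,0,0,0,0,0,0,0,0,0,0,0,0,0,0,0,0,0,0,0,0,0,0,0,0]

```text
time_s: 31.42
tool_pos: [0.5873, -0.2178, 0.2085]
tool_rot: [-179.9, 0.4, 24.9]
force: [1.7, -4.6, 1.9]
grip_width: 0.0458
grasp_force: 45.0
```

>>> step_arm:
  steps: [0,0,0,-20,0,0,0,0,-30,0,0,0,0,-30,0,0,0,0,-30,0,0,0,0,-20,0,0,0,0,0,10,0,0,0,0,10,0,0,0,0,0]

```text
time_s: 32.42
tool_pos: [0.5877, -0.2163, 0.3371]
tool_rot: [-179.8, 0.6, 5.1]
force: [0.6, 0.0, -4.0]
grip_width: 0.0457
grasp_force: 45.0
```

```bash
python3 -c "
from h import *
to(.5119,.1767,.335,4.6)"
```

```text
pos [ 0.5877 -0.2163  0.3371] rot [-179.8     0.63    5.1 ] F [ 0.6  0.  -4. ] j7 -66.1 w 0.0457 t 32.42
dx -40.6 dy -398.2 dz 2.1 roll 0.5
```

>>> step_arm:
  steps: [0,-4,-36,0,0,0,-4,-36,0,0,0,-4,-36,0,0,0,-4,-36,0,0,0,-4,-36,0,0,0,-4,-36,0,0,0,-4,-36,0,0,0,-4,-36,0,0,0,-4,-36,0,0,0,-4,-36,0,0,0,-1,-38,0,0.5,0,0,0,0,0]

```text
time_s: 33.92
tool_pos: [0.5112, 0.1803, 0.3388]
tool_rot: [-179.8, 0.6, 5.1]
force: [0.6, -0.4, -3.7]
grip_width: 0.0458
grasp_force: 45.0
```

>>> step_arm:
  steps: [0,0,0,25,0,0,0,0,25,0,0,0,0,0,0,0,0,0,0,0]

```text
time_s: 34.42
tool_pos: [0.5128, 0.1758, 0.2898]
tool_rot: [-179.9, 0.5, 4.5]
force: [0.7, 0.7, -4.8]
grip_width: 0.0456
grasp_force: 45.0
```

```bash
python3 -c "
from h import *
to(.5119,.1767,.230,4.6)"
```

```text
pos [0.5128 0.1758 0.2898] rot [-179.88    0.45    4.49] F [ 0.7  0.7 -4.8] j7 -109.0 w 0.0456 t 34.42
dx -0.8 dy -1.0 dz 59.8 roll -0.1
```

>>> step_arm:
  steps: [0,-0.3,-1,15,0,0,0,0,15,0,0,0,0,8,0,0,0,0,4,0,0,0,0,3,0,0,0,0,3,0,0,0,0,0,0]

```text
time_s: 35.3
tool_pos: [0.5117, 0.1768, 0.2409]
tool_rot: [-179.9, 0.5, 4.4]
force: [-0.2, -1.2, -6.1]
grip_width: 0.0456
grasp_force: 45.0
```

>>> step_arm:
  steps: [0,0,0,3,0,0,0,0,3,0,0,0,0,3,0,0,0,0,0,0]

```text
time_s: 35.8
tool_pos: [0.5118, 0.1768, 0.2328]
tool_rot: [-179.9, 0.5, 4.4]
force: [-2.7, -3.5, 5.2]
grip_width: 0.0457
grasp_force: 45.0
```

>>> step_arm:
  steps: [0,0,0,2,0,0,0,0,2,0,0,0,0,1,0,0,0,0,0,0]

```text
time_s: 36.3
tool_pos: [0.5118, 0.1769, 0.2304]
tool_rot: [-179.9, 0.5, 4.4]
force: [-9.3, -5.6, 22.3]
grip_width: 0.0457
grasp_force: 45.0
```

>>> step_arm:
  steps: [0.7,0,0,-3,0,0.7,0,0,0,0,0.7,0,0,0,0,0.7,0,0,-20,0,0.7,0,0,-20,0,0,0,0,-3,0,0,0,0,0,0,0,0,0,0,0,0,0,0,0,0,0,0,0,0,0,0,0,0,0,0,0,0,0,0,0]

```text
time_s: 37.8
tool_pos: [0.5119, 0.177, 0.2729]
tool_rot: [-179.9, 0.5, 4.5]
force: [0.4, 0.2, -0.3]
grip_width: 0.0025
grasp_force: 0.0
```

>>> step_arm:
  steps: [0,0,0,0,0,0,0,0,0,0,0,0,0,10,0,0,0,0,6,0,0,0,0,0,0]

```text
time_s: 38.42
tool_pos: [0.5114, 0.1769, 0.2559]
tool_rot: [-179.9, 0.6, 4.5]
force: [0.6, -0.2, -0.6]
grip_width: 0.0005
grasp_force: 0.0
```

>>> step_arm:
  steps: [0,0,0,3,0,0,0,0,2,0,0,0,0,2,0,0,0,0,2,0,0,0,0,0,0]

```text
time_s: 39.05
tool_pos: [0.5118, 0.1772, 0.2525]
tool_rot: [-179.9, 0.5, 4.5]
force: [-11.1, -4.4, 27.8]
grip_width: 0.0004
grasp_force: 13.8
```

>>> step_arm:
  steps: [0.9,0,0,-25,0,0.9,0,0,-35,0,0.9,0,0,-35,0,0.9,0,0,0,0]

```text
time_s: 39.55
tool_pos: [0.5135, 0.1774, 0.3463]
tool_rot: [-179.8, 0.1, 4.5]
force: [-0.3, -0.2, -0.7]
grip_width: 0.0323
grasp_force: 0.0
```

```bash
python3 -c "
from h import *
for x in castings(cam('top')):
  if 350<x[0]<700 and -300<x[1]<420: print(x)
to(.426,-.2003,.34,19.9)"
```

```text
(425.9, -200.5, 90.4, 45.4, np.float32(19.2), [305.0, 212.0])
(434.8, -61.1, 89.7, 45.6, np.float32(30.4), [260.0, 210.0])
(518.4, -132.6, 158.4, 34.2, np.float32(88.5), [281.0, 183.0])
(524.7, 96.7, 96.4, 46.4, np.float32(178.5), [210.0, 185.0])
pos [0.5129 0.1771 0.3443] rot [-179.85    0.33    4.45] F [ 0.2  0.6 -0.2] j7 -108.7 w 0.0366 t 39.6
dx -115.9 dy 369.5 dz 4.3 roll -15.4
```

>>> step_arm:
  steps: [0.9,-10.5,34,0,0,0.9,-10.5,34,0,0,0.9,-10.5,34,0,0,0.9,-10.5,34,0,0,0.9,-10.5,34,0,0,0.9,-10.5,34,0,0,0.9,-10.5,34,0,0,0.9,-10.5,34,0,0,0.9,-10.5,34,0,0,0.9,-10.5,34,0,0,0.9,-11,29.5,0,0,0.9,0,0,0,0]

```text
time_s: 41.1
tool_pos: [0.4242, -0.2027, 0.3419]
tool_rot: [-179.9, 0.6, 4.2]
force: [-0.8, -0.1, -0.9]
grip_width: 0.0782
grasp_force: 0.0
```

>>> step_arm:
  steps: [0.9,0,0,0,-8,0.9,0,0,0,-7.5,0.9,0,0,25,0,0.9,0,0,25,0,0.9,0,0,15,0,0.9,0,0,0,0,0.9,0,0,0,0]

```text
time_s: 41.98
tool_pos: [0.4255, -0.2003, 0.2789]
tool_rot: [-179.8, 0.4, 20.0]
force: [-0.4, 1.0, -0.7]
grip_width: 0.0787
grasp_force: 0.0
```

```bash
python3 -c "
from h import *
to(.426,-.2004,.209,19.7)
for x in castings(cam('top')):
  if 350<x[0]<700 and -300<x[1]<420: print(x)"
```

```text
pos [ 0.4255 -0.2003  0.2789] rot [-179.8     0.41   19.98] F [-0.4  1.  -0.7] j7 -47.7 w 0.0787 t 41.98
dx 0.5 dy 0.2 dz 69.9 roll 0.3
(434.8, -61.1, 89.7, 45.6, np.float32(30.4), [260.0, 210.0])
(518.4, -132.6, 158.4, 34.2, np.float32(88.5), [281.0, 183.0])
(512.8, 183.4, 92.4, 48.5, np.float32(4.4), [181.0, 187.0])
(524.4, 101.0, 94.9, 49.3, np.float32(4.3), [207.0, 183.0])
```

>>> step_arm:
  steps: [0.9,1,0,25,0,0.9,0,0,25,0,0.9,0,0,20,0,0.9,0,0,0,0,0,0,0,0,0,0,0,0,0,0,0,0,0,0,0,0,0,0,0,0,0,0,0,0,0,0,0,0,0,0,0,0,0,0,0]

```text
time_s: 43.4
tool_pos: [0.4258, -0.2007, 0.2089]
tool_rot: [-179.9, 0.4, 19.9]
force: [1.2, -5.5, 3.9]
grip_width: 0.0459
grasp_force: 45.0
```

>>> step_arm:
  steps: [0,0,0,-20,0,0,0,0,-30,0,0,0,0,-30,0,0,0,0,-30,0,0,0,0,-20,0,0,0,0,0,8,0,0,0,0,7,0,0,0,0,0]

```text
time_s: 44.4
tool_pos: [0.4256, -0.1991, 0.3365]
tool_rot: [-179.7, 0.7, 5.1]
force: [0.5, 0.2, -4.1]
grip_width: 0.0459
grasp_force: 45.0
```

```bash
python3 -c "
from h import *
to(.5053,.2585,.335,4.6)"
```

```text
pos [ 0.4256 -0.1991  0.3365] rot [-179.72    0.73    5.07] F [ 0.5  0.2 -4.1] j7 -63.3 w 0.0459 t 44.4
dx 119.8 dy -448.8 dz 1.5 roll 0.5
```

>>> step_arm:
  steps: [0,10,-37.5,0,0,0,10,-37.5,0,0,0,10,-37.5,0,0,0,10,-37.5,0,0,0,10,-37.5,0,0,0,10,-37.5,0,0,0,10,-37.5,0,0,0,10,-37.5,0,0,0,10,-37.5,0,0,0,10,-37.5,0,0,0,10,-37,0,0,0,10,-37,0,0.5]

```text
time_s: 45.9
tool_pos: [0.5066, 0.2587, 0.3366]
tool_rot: [-179.9, 0.7, 4.6]
force: [-0.1, 0.1, -3.9]
grip_width: 0.0455
grasp_force: 45.0
```

>>> step_arm:
  steps: [0,0,0,0,0,0,0,0,25,0,0,0,0,25,0,0,0,0,0,0,0,0,0,0,0]

```text
time_s: 46.52
tool_pos: [0.5069, 0.2573, 0.2885]
tool_rot: [-179.9, 0.5, 4.5]
force: [0.5, -0.2, -3.3]
grip_width: 0.0456
grasp_force: 45.0
```

```bash
python3 -c "
from h import *
to(.5053,.2585,.230,4.6)"
```

```text
pos [0.5069 0.2573 0.2885] rot [-179.89    0.5     4.47] F [ 0.5 -0.2 -3.3] j7 -118.2 w 0.0456 t 46.52
dx -1.5 dy -1.3 dz 58.5 roll -0.1
```

>>> step_arm:
  steps: [0,-1,-1.2,15,0,0,0,0,15,0,0,0,0,8,0,0,0,0,4,0,0,0,0,3,0,0,0,0,3,0,0,0,0,0,0]

```text
time_s: 47.4
tool_pos: [0.5054, 0.2585, 0.24]
tool_rot: [-179.9, 0.5, 4.4]
force: [0.8, -1.0, -4.9]
grip_width: 0.0455
grasp_force: 45.0
```

>>> step_arm:
  steps: [0,0,0,3,0,0,0,0,3,0,0,0,0,3,0,0,0,0,0,0]

```text
time_s: 47.9
tool_pos: [0.5054, 0.2586, 0.2318]
tool_rot: [-179.9, 0.5, 4.5]
force: [-1.4, -4.4, 3.6]
grip_width: 0.0457
grasp_force: 45.0
```

>>> step_arm:
  steps: [0,0,0,2,0,0,0,0,1,0,0,0,0,0,0]

```text
time_s: 48.28
tool_pos: [0.5054, 0.2586, 0.2309]
tool_rot: [-179.9, 0.5, 4.4]
force: [-7.9, -6.7, 17.7]
grip_width: 0.0459
grasp_force: 45.0
```

>>> step_arm:
  steps: [0.7,0,0,-2,0,0.7,0,0,0,0,0.7,0,0,0,0,0.7,0,0,-20,0,0.7,0,0,-20,0,0,0,0,-3,0,0,0,0,0,0,0,0,0,0,0,0,0,0,0,0,0,0,0,0,0,0,0,0,0,0,0,0,0,0,0]

```text
time_s: 49.78
tool_pos: [0.5056, 0.2587, 0.2731]
tool_rot: [-179.9, 0.5, 4.5]
force: [0.6, 0.4, -0.1]
grip_width: 0.0028
grasp_force: 0.0
```

>>> step_arm:
  steps: [0,0,0,0,0,0,0,0,0,0,0,0,0,10,0,0,0,0,6,0,0,0,0,3,0,0,0,0,2,0,0,0,0,2,0,0,0,0,2,0,0,0,0,0,0]

```text
time_s: 50.9
tool_pos: [0.5051, 0.2588, 0.2525]
tool_rot: [-180.0, 0.5, 4.5]
force: [-9.8, -5.9, 27.3]
grip_width: 0.0006
grasp_force: 13.4
```

>>> step_arm:
  steps: [0.9,0,0,-25,0,0.9,0,0,-35,0,0.9,0,0,-35,0,0.9,0,0,0,0]

```text
time_s: 51.4
tool_pos: [0.5071, 0.2593, 0.3466]
tool_rot: [-179.8, 0.1, 4.5]
force: [-0.4, 0.3, -0.4]
grip_width: 0.0327
grasp_force: 0.0
```

```bash
python3 -c "
from h import *
for x in castings(cam('top')):
  if 350<x[0]<700 and -300<x[1]<420: print(x)
to(.4348,-.0611,.34,30.4)"
```

```text
(435.0, -60.7, 90.4, 45.9, np.float32(30.4), [260.0, 210.0])
(518.4, -132.6, 158.4, 34.2, np.float32(88.5), [281.0, 183.0])
(512.9, 179.1, 93.1, 43.3, np.float32(178.8), [184.0, 190.0])
(508.8, 106.8, 132.6, 74.5, np.float32(169.0), [203.0, 188.0])
pos [0.5065 0.2589 0.3445] rot [-179.83    0.34    4.46] F [-0.  -1.3 -0. ] j7 -117.7 w 0.0368 t 51.45
dx -96.4 dy 313.5 dz 4.5 roll -25.9
```

>>> step_arm:
  steps: [0.9,-10.7,35,0,0,0.9,-10.7,35,0,0,0.9,-10.7,35,0,0,0.9,-10.7,35,0,0,0.9,-10.7,35,0,0,0.9,-10.7,35,0,0,0.9,-10.7,35,0,0,0.9,-10.7,35,0,0,0.9,-10.7,33.5,0,0,0.9,0,0,0,-9,0.9,0,0,0,-9,0.9,0,0,0,-8]

```text
time_s: 52.95
tool_pos: [0.434, -0.0615, 0.3419]
tool_rot: [-179.6, 0.5, 30.7]
force: [1.3, -0.7, -0.6]
grip_width: 0.0785
grasp_force: 0.0
```

>>> step_arm:
  steps: [0.9,0,0,25,0,0.9,0,0,25,0,0.9,0,0,15,0,0.9,0,0,0,0,0.9,0,0,0,0]

```text
time_s: 53.58
tool_pos: [0.4343, -0.0613, 0.2789]
tool_rot: [-179.7, 0.4, 30.5]
force: [0.5, 0.1, 0.9]
grip_width: 0.0782
grasp_force: 0.0
```

```bash
python3 -c "
from h import *
to(.4349,-.0609,.209,30.3)
c=cam('top'); s=cam('scene')
H=np.zeros((600,760,3),np.uint8)
a=cv2.resize(c['image'][140:240,90:300,::-1],None,fx=2.5,fy=2.5); b=cv2.resize(s['image'][130:270,190:420,::-1],None,fx=2.4,fy=2.4)
H[:250,:525]=a; H[255:255+b.shape[0],:b.shape[1]]=b; cv2.imwrite('pics/g.png',H)"
```

```text
pos [ 0.4343 -0.0613  0.2789] rot [-179.71    0.36   30.46] F [0.5 0.1 0.9] j7 -55.0 w 0.0782 t 53.58
dx 0.7 dy -0.1 dz 69.9 roll 0.2
```

View pics/g.png

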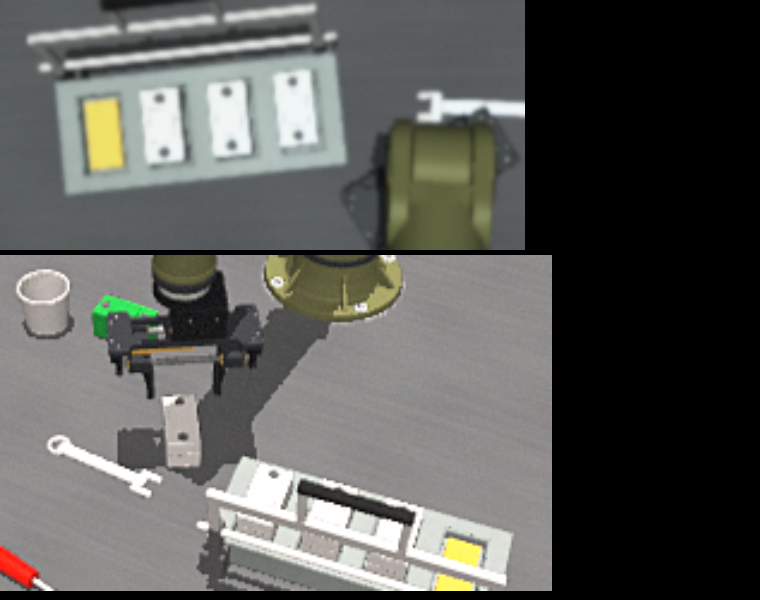

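The picture shows three castings seated in the pockets, with pocket 3 free at (103,133). The last casting is under the gripper at (180,430).

>>> step_arm:
  steps: [0.9,1,0,25,0,0.9,0,0,25,0,0.9,0,0,20,0,0.9,0,0,0,0,0,0,0,0,0,0,0,0,0,0,0,0,0,0,0,0,0,0,0,0,0,0,0,0,0,0,0,0,0,0,0,0,0,0,0]

```text
time_s: 55.05
tool_pos: [0.4348, -0.0613, 0.209]
tool_rot: [-179.8, 0.3, 30.4]
force: [2.0, -5.3, 4.4]
grip_width: 0.046
grasp_force: 45.0
```

>>> step_arm:
  steps: [0,0,0,-20,0,0,0,0,-30,0,0,0,0,-30,0,0,0,0,-30,0,0,0,0,-20,0,0,0,0,0,9,0,0,0,0,9,0,0,0,0,8,0,0,0,0,0]

```text
time_s: 56.18
tool_pos: [0.4342, -0.06, 0.3364]
tool_rot: [-179.8, 0.8, 4.6]
force: [-0.5, -0.7, -4.5]
grip_width: 0.0458
grasp_force: 45.0
```

```bash
python3 -c "
from h import *
to(.4987,.3402,.335,4.6)"
```

```text
pos [ 0.4342 -0.06    0.3364] rot [-179.78    0.78    4.58] F [-0.5 -0.7 -4.5] j7 -81.0 w 0.0458 t 56.17
dx 96.3 dy -393.8 dz 1.4 roll -0.0
```

>>> step_arm:
  steps: [0,9,-36,0,0,0,9,-36,0,0,0,9,-36,0,0,0,9,-36,0,0,0,9,-36,0,0,0,9,-36,0,0,0,9,-36,0,0,0,9,-36,0,0,0,9,-36,0,0,0,9,-36,0,0,0,6,-33,0,0,0,0,0,0,0]

```text
time_s: 57.68
tool_pos: [0.4985, 0.342, 0.3365]
tool_rot: [-179.8, 0.8, 4.9]
force: [0.1, -0.6, -4.9]
grip_width: 0.0458
grasp_force: 45.0
```

>>> step_arm:
  steps: [0,0,0,25,0,0,0,0,25,0,0,0,0,0,0,0,0,0,0,0]

```text
time_s: 58.18
tool_pos: [0.5002, 0.3383, 0.2887]
tool_rot: [-179.9, 0.5, 4.5]
force: [0.4, -0.4, -4.1]
grip_width: 0.0454
grasp_force: 45.0
```

```bash
python3 -c "
from h import *
to(.4987,.3402,.230,4.6)"
```

```text
pos [0.5002 0.3383 0.2887] rot [-179.89    0.5     4.48] F [ 0.4 -0.4 -4.1] j7 -126.8 w 0.0454 t 58.17
dx -1.4 dy -2.0 dz 58.7 roll -0.1
```

>>> step_arm:
  steps: [0,-1,-2,15,0,0,0,0,15,0,0,0,0,8,0,0,0,0,4,0,0,0,0,3,0,0,0,0,3,0,0,0,0,0,0]

```text
time_s: 59.05
tool_pos: [0.4987, 0.3403, 0.2408]
tool_rot: [-179.9, 0.5, 4.4]
force: [-1.4, -1.2, -1.9]
grip_width: 0.0454
grasp_force: 45.0
```

>>> step_arm:
  steps: [0,0,0,3,0,0,0,0,3,0,0,0,0,3,0,0,0,0,0,0]

```text
time_s: 59.55
tool_pos: [0.4987, 0.3403, 0.2319]
tool_rot: [-179.9, 0.5, 4.4]
force: [-1.8, -4.2, 3.4]
grip_width: 0.046
grasp_force: 45.0
```

>>> step_arm:
  steps: [0,0,0,2,0,0,0,0,1,0,0,0,0,0,0]

```text
time_s: 59.92
tool_pos: [0.4986, 0.3404, 0.231]
tool_rot: [-179.9, 0.4, 4.4]
force: [-6.9, -7.3, 15.9]
grip_width: 0.0453
grasp_force: 45.0
```

>>> step_arm:
  steps: [0.7,0,0,-2,0,0.7,0,0,0,0,0.7,0,0,0,0,0.7,0,0,-20,0,0.7,0,0,-20,0,0,0,0,-3,0,0,0,0,0,0,0,0,0,0,0,0,0,0,0,0,0,0,0,0,0,0,0,0,0,0,0,0,0,0,0]

```text
time_s: 61.42
tool_pos: [0.4988, 0.3404, 0.2732]
tool_rot: [-179.9, 0.5, 4.5]
force: [0.1, -0.7, 0.9]
grip_width: 0.0029
grasp_force: 0.0
```

>>> step_arm:
  steps: [0,0,0,0,0,0,0,0,0,0,0,0,0,10,0,0,0,0,6,0,0,0,0,3,0,0,0,0,2,0,0,0,0,2,0,0,0,0,2,0,0,0,0,0,0]

```text
time_s: 62.55
tool_pos: [0.4983, 0.3405, 0.2525]
tool_rot: [-180.0, 0.5, 4.5]
force: [-8.7, -6.4, 23.2]
grip_width: 0.0006
grasp_force: 11.9
```

>>> step_arm:
  steps: [0.5,0,0,-25,0,0.5,0,0,-50,0,0.5,0,0,-50,0,0.5,0,0,-50,0,0.5,0,0,-40,0,0.5,0,0,0,0]

```text
time_s: 63.3
tool_pos: [0.5008, 0.3408, 0.4677]
tool_rot: [-179.7, 0.1, 4.5]
force: [0.3, -1.2, -1.6]
grip_width: 0.0422
grasp_force: 0.0
```

```bash
python3 -c "
from h import *
to(.6345,.2265,.47,94.6)
c=cam('top');s=cam('scene')
H=np.zeros((600,760,3),np.uint8)
a=cv2.resize(c['image'][120:250,90:330,::-1],None,fx=2.2,fy=2.2); b=cv2.resize(s['image'][130:270,190:420,::-1],None,fx=2.2,fy=2.2)
H[:a.shape[0],:a.shape[1]]=a; H[290:290+b.shape[0],:b.shape[1]]=b; cv2.imwrite('pics/h.png',H)"
```

```text
pos [0.5008 0.3408 0.4677] rot [-1.7967e+02  1.0000e-01  4.4600e+00] F [ 0.3 -1.2 -1.6] j7 -125.3 w 0.0422 t 63.3
dx 124.4 dy 124.3 dz -2.3 roll -90.1
```

View pics/h.png

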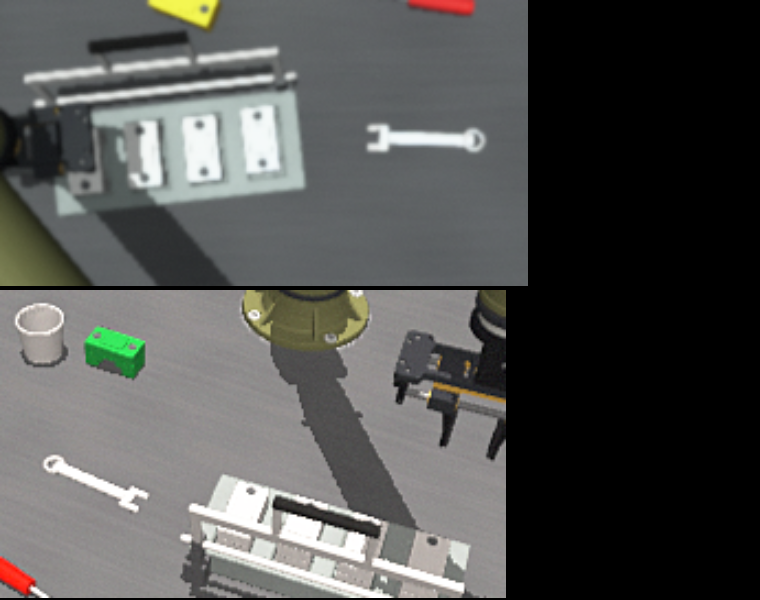

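All four castings are home with nothing left on the bench. The handle is at the open position, so next I close the clamp.

>>> step_arm:
  steps: [0.5,0,0,0,-10,0.5,0,0,0,-10,0.5,0,0,0,-10,0.5,0,0,0,-10,0.5,0,0,0,-10,0.5,0,0,0,-10,0.5,0,0,0,-10,0.5,0,0,0,-10,0.5,0,0,0,-10,0.5,-31,31,0,0,0.5,-31,31,0,0,0.5,-31,31,0,0]

```text
time_s: 64.9
tool_pos: [0.6012, 0.2536, 0.46]
tool_rot: [-179.3, -0.0, 94.5]
force: [0.5, -0.1, 0.5]
grip_width: 0.0433
grasp_force: 0.0
```

>>> step_arm:
  steps: [0.5,-31,31,0,0,0.5,0,0,0,0,0.5,0,0,0,0]

```text
time_s: 65.28
tool_pos: [0.6333, 0.2266, 0.4601]
tool_rot: [-179.3, -0.1, 94.5]
force: [0.1, 0.1, 0.5]
grip_width: 0.0434
grasp_force: 0.0
```

```bash
python3 -c "
from h import *
to(.6342,.2254,.4123,94.3)"
```

```text
pos [0.6333 0.2266 0.4601] rot [-1.7931e+02 -1.2000e-01  9.4480e+01] F [0.1 0.1 0.5] j7 -23.0 w 0.0434 t 65.28
dx -1.3 dy 0.8 dz 47.8 roll 0.2
```

>>> step_arm:
  steps: [0.5,-1,1,16,0,0.5,0,0,16,0,0.5,0,0,16,0,0,0,0,0,0,0,0,0,0,0,0,0,0,0,0,0,0,0,0,0,0,0,0,0,0,0,0,0,0,0,0,0,0,0,0]
  grip_force: 20

```text
time_s: 66.53
tool_pos: [0.6344, 0.2254, 0.4147]
tool_rot: [-179.6, -0.1, 94.5]
force: [-1.0, 0.6, 4.8]
grip_width: 0.0155
grasp_force: 20.0
```

>>> step_arm:
  steps: [0,0,-23.4,-3.8,0,0,0,-23.7,-0.4,0,0,0,-23.5,2.9,0,0,0,-22.9,6.2,0,0,0,0,0,0]

```text
time_s: 67.15
tool_pos: [0.54, 0.2181, 0.4104]
tool_rot: [-179.5, -0.1, 94.5]
force: [-5.0, -0.9, 6.4]
grip_width: 0.0152
grasp_force: 20.0
```

```bash
python3 -c "
from h import *
to(.540,.22,.408,94.3)"
```

```text
pos [0.54   0.2181 0.4104] rot [-1.7945e+02 -6.0000e-02  9.4490e+01] F [-5.  -0.9  6.4] j7 -23.9 w 0.0152 t 67.15
dx 1.9 dy 0.2 dz 2.4 roll 0.2
```

>>> step_arm:
  steps: [0,0,-21.9,9.2,0,0,0,-20.3,12.2,0,0,0,-18.4,15,0,0,0,-16.2,17.3,0,0,0,0,0,0]

```text
time_s: 67.78
tool_pos: [0.4642, 0.2119, 0.3549]
tool_rot: [-179.4, -0.1, 94.5]
force: [4.6, 1.2, -9.9]
grip_width: 0.0155
grasp_force: 20.0
```

>>> step_arm:
  steps: [0,0,-13.6,19.4,0,0,0,-10.8,21.2,0,0,0,-7.7,22.4,0,0,0,0,0,0]

```text
time_s: 68.28
tool_pos: [0.433, 0.2095, 0.2932]
tool_rot: [-179.6, -0.1, 94.4]
force: [7.5, 0.9, -7.4]
grip_width: 0.0154
grasp_force: 20.0
```

```bash
python3 -c "
from h import *
to(.4255,.2108,.249,94.3)"
```

```text
pos [0.433  0.2095 0.2932] rot [-1.7961e+02 -1.5000e-01  9.4440e+01] F [ 7.5  0.9 -7.4] j7 -26.1 w 0.0154 t 68.28
dx 1.8 dy -7.4 dz 44.2 roll 0.1
```

>>> step_arm:
  steps: [0,0,-3,15,0,0,0,-2,14,0,0,0,-1,10,0,0,0,0,0,0]

```text
time_s: 68.78
tool_pos: [0.4269, 0.2092, 0.2544]
tool_rot: [-179.8, -0.2, 94.4]
force: [9.9, -0.1, -6.2]
grip_width: 0.0153
grasp_force: 20.0
```

>>> step_arm:
  steps: [0,0,0,4,0,0,0,0,3,0,0,0,0,0,0]

```text
time_s: 69.15
tool_pos: [0.4269, 0.2094, 0.2497]
tool_rot: [-179.7, -0.1, 94.4]
force: [3.9, -3.2, 11.1]
grip_width: 0.015
grasp_force: 20.0
```

>>> step_arm:
  steps: [0,0,0,3,0,0,0,0,2,0,0,0,0,0,0]

```text
time_s: 69.53
tool_pos: [0.4268, 0.2102, 0.2468]
tool_rot: [-179.8, -0.1, 94.4]
force: [-3.1, -4.1, 26.6]
grip_width: 0.0156
grasp_force: 20.0
```

```bash
python3 -c "
from h import *
s=cam('scene');to(.4255,.2108,.249,94.3)
b=cv2.resize(s['image'][170:300,260:420,::-1],None,fx=4.5,fy=4.5,interpolation=cv2.INTER_CUBIC); cv2.imwrite('pics/i.png',b)"
```

```text
pos [0.4269 0.2102 0.2468] rot [-1.7976e+02 -1.3000e-01  9.4440e+01] F [-2.  -3.  26.3] j7 -28.0 w 0.0152 t 69.58
dx 0.7 dy -1.3 dz -2.2 roll 0.1
```

View pics/i.png

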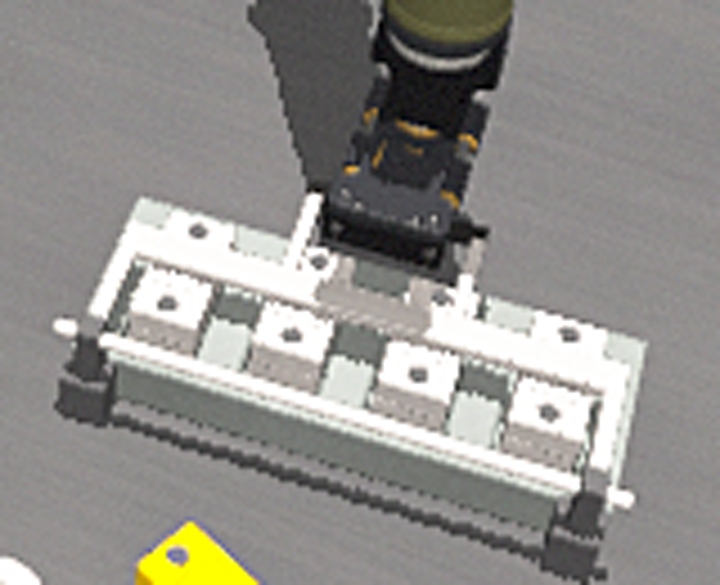

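The picture shows the clamp level over all four castings. I release the handle and check it with a push from above.

>>> step_arm:
  steps: [0,0,0,-2,0,0.35,0,0,0,0,0.35,0,0,0,0,0.35,0,0,0,0,0.35,0,0,-20,0,0.35,0,0,-22,0,0,0,0,0,0,0,0,0,0,0,0,0,0,0,0,0,0,0,0,0,0,0,0,0,0]

```text
time_s: 70.95
tool_pos: [0.4254, 0.2092, 0.2868]
tool_rot: [-179.5, -0.1, 94.5]
force: [0.1, 0.3, 0.5]
grip_width: 0.0008
grasp_force: 0.0
```

```bash
python3 -c "
from h import *
to(.4255,.2108,.270,94.3)"
```

```text
pos [0.4254 0.2092 0.2868] rot [-1.7946e+02 -1.0000e-01  9.4460e+01] F [0.1 0.3 0.5] j7 -26.3 w 0.0008 t 70.95
dx 1.5 dy 0.2 dz 16.8 roll 0.2
```

>>> step_arm:
  steps: [0,0,0,8,0,0,0,0,6,0,0,0,0,3,0,0,0,0,2,0,0,0,0,0,0]

```text
time_s: 71.58
tool_pos: [0.4252, 0.2093, 0.2685]
tool_rot: [-179.5, -0.1, 94.5]
force: [-1.9, 0.5, 4.3]
grip_width: 0.0006
grasp_force: 2.2
```

>>> step_arm:
  steps: [0,0,0,1.5,0,0,0,0,0,0]

```text
time_s: 71.82
tool_pos: [0.4252, 0.2094, 0.2683]
tool_rot: [-179.5, -0.0, 94.5]
force: [-6.6, -3.3, 13.6]
grip_width: 0.0007
grasp_force: 7.2
```

The handle top is at 86 mm and firm, so the clamp is fully shut. I retreat and take a last look.

>>> step_arm:
  steps: [0,0,0,-20,0,0,0,0,-40,0,0,0,0,-40,0,0,0,0,-40,0,0,40,0,-20,0,0,40,0,0,0,0,40,0,0,0,0,40,0,0,0,0,40,0,0,0,0,0,0,0,0]

```text
time_s: 73.08
tool_pos: [0.4096, 0.4115, 0.4266]
tool_rot: [-179.4, -0.2, 94.8]
force: [-0.6, -0.5, -0.4]
grip_width: 0.0005
grasp_force: 0.0
```

```bash
python3 -c "
from h import *
c=cam('top');s=cam('scene')
H=np.zeros((600,800,3),np.uint8)
a=cv2.resize(c['image'][100:260,90:420,::-1],None,fx=2,fy=2); b=cv2.resize(s['image'][120:270,110:420,::-1],None,fx=1.8,fy=1.8)
H[:a.shape[0],:a.shape[1]]=a; H[325:325+b.shape[0],:b.shape[1]]=b; cv2.imwrite('pics/j.png',H)"
```

```text
(no output)
```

View pics/j.png

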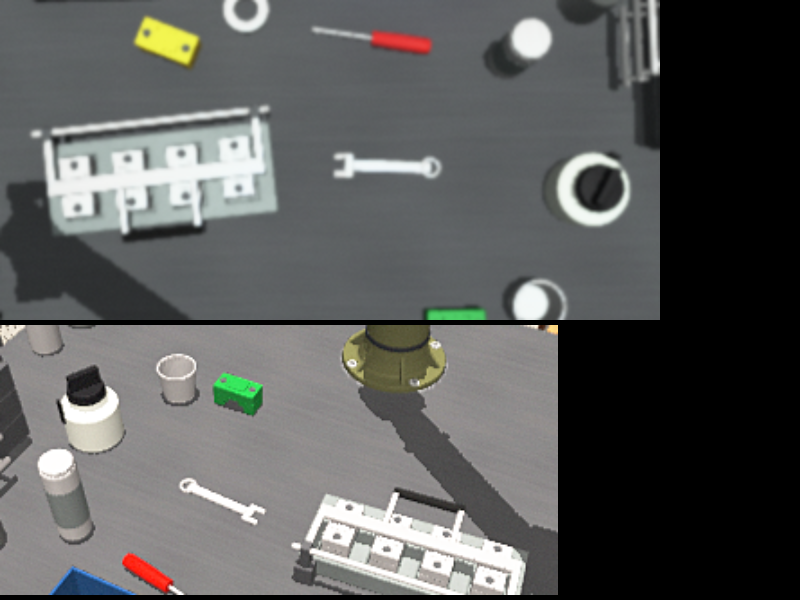

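The picture shows four castings under the shut clamp, the can standing at (530,40), and the look-alikes where they were.

```bash
python3 -c "
from cell import env
print(env.sign_off())"
```

```text
the job is handed in; nothing more can be done
None
```

The job is handed in, with no verdict returned: all four castings were pushed home before the clamp was swung fully shut, the tank cap is turned to its hard stop, and the spray can and look-alikes were left alone.

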